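# Put the last mould away and snap the case shut

### The job

Put the smallest ring mould from the white tray upright into the empty left compartment of the grey mould case. Then close the case with the blue lid from the easel: with the lid tilted, hook its lip under the hood along the case's right edge, then swing the left side down until the orange catch snaps over it and the lid lies flat and square. Leave the two other moulds and the things round about where they are.

Things in the scene. Friction and masses are not known exactly. Their poses are not given: they have to be found in the camera images.
- mould_case: Grey open case fixed to the table, 170 long (x) x 130 wide (y). Origin: centre of its underside; its x points from the hood edge (right, seen from the robot) to the catch edge (left), z up. Walls 5, side walls 44 high, floor 5. A cross wall at x = 0 makes two compartments, 77 x 120. Closed, the lid rests on the side walls (underside at 44), axes parallel to the case's, lid_lip at x = -78, z = 46.
- pocket (a point): Middle of the inner floor of the empty left compartment (x = 37 in the case's frame, 5 above the table); axes as the case.
- hood_edge (a point): Middle of the lower inner edge of the hood: x = -70, z = 50.5 in the case's frame, axes as the case. The hood covers x = -85 to -70 over the full width, top 57.5; the end wall under it has its inner face at x = -80. Posts under the hood's ends leave an opening 114 wide (y). Two guides 53 high stand at the corners of the catch edge, x = 79 to 84.
- catch (a joint): Orange sprung catch, 40 wide, mid left edge of the case. 0 = rest: nose reaches in to x = 71 (case frame), 5 over a closed lid, its underside 51 above the table; inner face a steep ramp up to 67. Value = metres pushed outwards, at most 0.010. The lid's free edge pushes it back on the way down (5 to 10 N at that edge, about double at the grip bar); it springs back to 0 over the lid.
- lid_grip (a point): Centre of the blue lid's grip bar: 14 thick (x) x 110 long (y) x 26 high; grip it across the 14. Axes: x from lip to free edge (up the slope), z out of the lid's top. Lid 120 g, plate 144 x 130 x 5, its top 13 below this point, reaching 76 to the lip side and 68 to the other. It starts on the easel sloping 35 degrees, lip end low, to the right seen from the robot.
- lid_lip (a point): Middle of the free edge of the lid's lip, half-way through its thickness: a tongue 4 thick, 106 wide, 10 long, flush with the underside of the plate and sticking out of its lip edge. In the lid's axes 86 (x, lip side) and 16 (z, below) from the grip centre.
- easel: Steel easel fixed to the table left of the case, about 140 (x) x 104 (y), board sloping 35 degrees with a stop at its low end. Origin: centre of its base, on the table; x points up the slope (to the left seen from the robot).
- mould_tray: White tray fixed to the table right of the case, 225 (x) x 140 (y) x 28 high, walls 4, floor 4, one cross wall at x = 0: a near and a far compartment about 106 x 132, one with the small and one with the large mould. Origin: centre of its underside.
- small_mould_center (a point): Smallest steel ring mould, diameter 44, 34 high, 80 g, open ring standing on the tray's floor; point on its axis, half-way up. z up.
- large_mould_center (a point): Large steel ring mould, diameter 69, 32 high, in the other tray compartment; stays there. Point on its axis, half-way up.
- medium_mould_center (a point): Medium steel ring mould, diameter 55, 34 high, in the right compartment of the case; stays there. Point on its axis, half-way up.
- tub: Small white tub with red lid, 61 x 61 x 42, bystander behind the case. Origin under its centre.
- shaker: Steel flour shaker, 72 x 72 x 88, bystander at the back. Origin under its centre.
- tape: Roll of masking tape, 78 across, 18 high, lying behind the case, bystander.
Not all that is in view belongs to the job. What is shaped like the part that bears small_mould_center but green or turquoise is not meant.

How it is judged:
On the way, in this order (a step that is already met when the one before it is completed fails the run):
1. the small mould stands upright, let go, on the floor of the case's left compartment (x of small_mould_center in the frame of mould_case between 0.014 and 0.064 m and y of small_mould_center in the frame of mould_case between -0.045 and 0.045 m and z of small_mould_center in the frame of mould_case between 0.017 and 0.027 m and angle between small_mould_center's own z axis and vertical below 0.12 rad and contact force between the fingers and small_mould below 0.1 N), for 0.2 s.
2. the lid's lip is under the hood while the lid is still tilted by at least 8 degrees (x of lid_lip in the frame of mould_case between -0.0815 and -0.072 m and y of lid_lip in the frame of mould_case between -0.006 and 0.006 m and z of lid_lip in the frame of mould_case between 0.03 and 0.0505 m and angle between the z axis of lid_grip and the z axis of mould_case, either way round above 0.14 rad), for 0.1 s.
At the end, for the whole second after the job is handed in: The small mould stands upright on the floor of the left compartment; the lid's lip is under the hood (within 6 mm sideways), the lid lies flat within 2 degrees and square within 5 degrees, and the catch has sprung back over it to within 2 mm of rest (x of small_mould_center in the frame of mould_case between 0.014 and 0.064 m and y of small_mould_center in the frame of mould_case between -0.045 and 0.045 m and z of small_mould_center in the frame of mould_case between 0.017 and 0.027 m and angle between small_mould_center's own z axis and vertical below 0.12 rad and x of lid_lip in the frame of mould_case between -0.0815 and -0.072 m and y of lid_lip in the frame of mould_case between -0.006 and 0.006 m and z of lid_lip in the frame of mould_case between 0.0435 and 0.0495 m and angle between the z axis of lid_grip and the z axis of mould_case, either way round below 0.035 rad and angle between the x axis of lid_grip and the x axis of mould_case, either way round below 0.09 rad and x of lid_grip in the frame of mould_case above 0 m and value of joint catch below 0.002 m); the robot touches nothing.
It fails at once if a bystander or the large mould is moved more than 30 mm (distance of any of tub, shaker, tape, large_mould_center from where it was at the start of the episode above 0.03 m).
It fails at once if the medium mould leaves its compartment (x of medium_mould_center in the frame of mould_case above 0 m or height (world z) of medium_mould_center above 0.05 m).
It also fails if it takes over 64 s, if anything falls off the work surface, if the arm or the gripper's body presses on something with over 40 N, if the wrist force passes 120 N, or if a joint passes its speed limit or range.

### The arm

A 6-joint arm with a two-finger parallel gripper is mounted at the origin on a cart in front of the work surface, level with it; the furniture and walls round the work are solid. World frame = base frame: x ahead of the robot, y to its left, z up, the work surface at z = 0. Lengths are in m, angles in rad, forces in N, time in s.
With the tool pointing down it reaches from about 0.35 to 0.775 m from the base axis. Payload 5.5 kg.
Tool frame: the origin (TCP) lies at the very end of the fingers, on their centre line; the grasp point (between the pads) lies 19 mm behind it; z points along the fingers, x is the direction in which the jaws open and shut, and the axes are right-handed (so a half turn about z gives the same grasp; the last joint's range is limited). The gripper opens to 85 mm and grips with 20 to 120 N. Pads are 22 mm wide; open, the fingers measure 114 mm over their backs; the gripper's body (76 mm by 85 mm) begins 54 mm behind the grasp point. The pads swing forward as they close: fully open they stand 13 mm farther back than shut.
Start: joints at [-1.457, 0.313, 0.046, 1.304, 0, 1.431], TCP at [0.144, -0.557, 0.231] pointing down, gripper open.
Joint ranges: [-2.76, 2.76], [-0.86, 1.69], [-1.03, 1.26], [-2.2, 2.34], [-1.47, 1.5], [-3.14, 3.14]. Speed limits (rad/s): [2.57, 2.57, 3.14, 3.14, 3.14, 3.14].

### API

Orientations are given as a unit quaternion [w, x, y, z].
In Python, from workcell import monitor, eyes, ticket gives the robot as it stands.
- The arm moves only by the tool send_rows, never from a script. Its argument "targets" is a list of rows, each a list of 5 numbers: the shift along the world's x, y, z in m, then the turn about the world's z in degrees, then the closure in counts, from 0 (fully open) to 255 (shut). A call has 1 to 12 rows; each row shifts and turns the commanded pose from where the row before left it; what a row does not reach is not made up. A row lasts 1/10 s, in which the tool goes at most 50 mm and 8.59 degrees, less where a joint would pass 70% of its speed; a pose out of reach is approached as far as the arm can. A call is refused whole if a number of a shift passes 0.05 or a number of a turn 8.59, either way. A call with a gripper value outside its range is refused whole. The fingers move at their own pace and stop on an object; "newtons" is the grip in N (left out, the last holds). Time passes only in rows, so rows that do not move let the fingers close. It gives the time, the measured TCP pose, the force and the opening at its end, in the units of the state.
- monitor.get_state(): the state, without advancing time (a new reading comes with each control period).
- eyes.read_camera(name): name is "scene" or "top" or "wrist"; returns a dict with "img" (400x640x3 uint8, red, green, blue), "z_map" (400x640 float32, m along the optical axis (not along the pixel's ray), 0 where there is no reading), "camera_matrix" (3x3 intrinsics, pixels), "k1" (the pictures are not rectified: a ray, as slopes to the right and down, at radius r is drawn at 1 + k1 r^2 times it, then the intrinsics apply), "pose" (4x4, takes a point from camera to world coordinates); the wrist camera has in their place "T_tool_cam" (4x4, takes a point from camera to tool coordinates, whose origin is the TCP and whose axes are the tool frame's). Camera axes: x right, y down, z forward; pixel columns grow to the right and rows downward; lengths in m; the calibration is good to about 2 mm. A picture is of the moment at which its call begins: read the wrist's pose just before it.
- ticket.hand_in(): hands the job in, once; it reports no verdict.
Trained networks look in the newest picture that a camera, given by its name, has taken for a name from the list of things; names that differ only in an ending like _2 or _b are one class to them, and where a whole thing is asked for, a point or a joint stands for the part that bears it (a point fixed in the world has none). Each returns a list of dicts, best first, with "conf" (0 to 1); they miss things now and then, are a little off and sometimes report something else, mostly with a low value. They report only what shows in the picture. A call takes as long as a camera call. They do not tell look-alikes from the thing itself.
- eyes.spot_in(name, camera): "xyz" ([x, y, z] in m, in world coordinates, good to about 4 mm: the middle of the surface that is visible of it).
- eyes.tip_of(name, camera): "xyz" ([x, y, z] in m, in world coordinates, good to about 4 mm: a listed point, or the origin of a listed thing).
The state is a dict: "clock": time; "joint_pos": joint angles; "qvel": joint speeds; "tau": joint torques, N m; "tcp_pos": TCP position; "orientation": TCP orientation; "wrist_force": force on the tool from outside, world axes, zero at the start; "ft_torque": the same for the moment, N m; "finger_gap": finger opening in m.
Only numpy, scipy, OpenCV 4.12 (cv2) and the standard library are available. Lean on these libraries where they do the work, as an engineer would, in place of code of your own. Each camera call takes 0.05 s, during which the arm holds its last target.

## Working session

There is one attempt and no reset: what is moved stays moved. The work goes in short steps, Python scripts to look and compute and a tool call to move; the robot and the scene stay as the last step left them, time stands still between calls to the robot, and variables do not carry over. Pictures are saved under pics/ and viewed, and the job is handed in when it is done.

Besides the shell and the picture viewer there is one more tool, called after "Request:" as name(argument=value, ...) on one line, values as JSON. send_rows: Moves the arm, as the interface text tells. Its arguments: {"type":"object","properties":{"targets":{"type":"array"},"newtons":{"type":"number"}},"required":["targets"]}

```bash
ls; mkdir -p pics; cat > h.py <<'E'
import numpy as np, cv2
from workcell import monitor, eyes, ticket
def cam(n,save=None):
    c=eyes.read_camera(n)
    if save: cv2.imwrite('pics/'+save+'.png',c['img'][:,:,::-1])
    return c
E
python3 - <<'E'
from h import *
s=monitor.get_state(); print({k:np.round(v,3).tolist() for k,v in s.items()})
for n in ['top','scene','wrist']:
    c=cam(n,n+'0'); print(n,c['camera_matrix'].tolist(),c['k1'])
    if n=='wrist': print(c['T_tool_cam'].round(3).tolist()); continue
    print(c['pose'].round(3).tolist())
    for t in ['mould_case','pocket','hood_edge','lid_grip','lid_lip','easel','mould_tray','small_mould_center','large_mould_center','medium_mould_center','tub','shaker','tape','catch']:
        try: print(t,[(np.round(d['xyz'],3).tolist(),round(d['conf'],2)) for d in eyes.tip_of(t,n)])
        except Exception as e: print(t,e)
E
```

```text
pics
{'clock': 0.0, 'joint_pos': [-1.457, 0.314, 0.045, 1.304, 0.0, 1.431], 'qvel': [-0.0, -0.001, 0.0, -0.0, 0.002, -0.0], 'tau': [0.001, -48.063, 29.853, 0.019, -0.0, 0.0], 'tcp_pos': [0.144, -0.556, 0.23], 'orientation': [-0.001, 0.791, -0.612, -0.001], 'wrist_force': [-0.407, -0.8, 0.234], 'ft_torque': [0.006, -0.006, -0.02], 'finger_gap': 0.085}
top [[404.9888214795306, 0.0, 325.9604740829083], [0.0, 404.9888214795306, 201.68069464934274], [0.0, 0.0, 1.0]] -0.09059432608363896
[[-0.025, -0.993, 0.113, 0.456], [-1.0, 0.026, 0.012, -0.062], [-0.014, -0.113, -0.994, 1.001], [0.0, 0.0, 0.0, 1.0]]
mould_case [([0.568, -0.042, 0.002], 0.78)]
pocket [([0.568, -0.011, 0.005], 0.61), ([0.569, -0.116, 0.05], 0.38)]
hood_edge [([0.569, -0.116, 0.05], 0.95)]
lid_grip [([0.564, 0.183, 0.08], 0.81)]
lid_lip [([0.561, 0.118, 0.016], 0.67)]
easel []
mould_tray []
small_mould_center [([0.45, -0.147, 0.015], 0.67), ([0.38, -0.178, 0.019], 0.53), ([0.605, -0.275, 0.023], 0.42)]
large_mould_center [([0.49, -0.287, 0.024], 0.76)]
medium_mould_center [([0.579, -0.081, 0.022], 0.49)]
tub [([0.715, -0.
[... 916 characters left out ...]
r [([0.376, -0.178, 0.013], 0.91), ([0.604, -0.27, 0.023], 0.78), ([0.45, -0.145, 0.017], 0.53)]
large_mould_center [([0.496, -0.292, 0.021], 0.67)]
medium_mould_center [([0.585, -0.082, 0.025], 0.87)]
tub [([0.493, -0.291, 0.022], 0.71)]
shaker [([0.725, -0.167, 0.002], 0.59)]
tape []
catch it knows: easel, hood_edge, large_mould_center, lid_grip, lid_lip, medium_mould_center, mould_case, mould_tray, pocket, shaker, small_mould_center, tape, tub
wrist [[303.7788607015716, 0.0, 313.16185546671164], [0.0, 303.7788607015716, 196.39307400120543], [0.0, 0.0, 1.0]] -0.030924203200947954
[[1.0, -0.001, 0.0, 0.001], [0.001, 0.965, 0.261, -0.066], [-0.0, -0.261, 0.965, -0.143], [0.0, 0.0, 0.0, 1.0]]
```

View pics/top0.png

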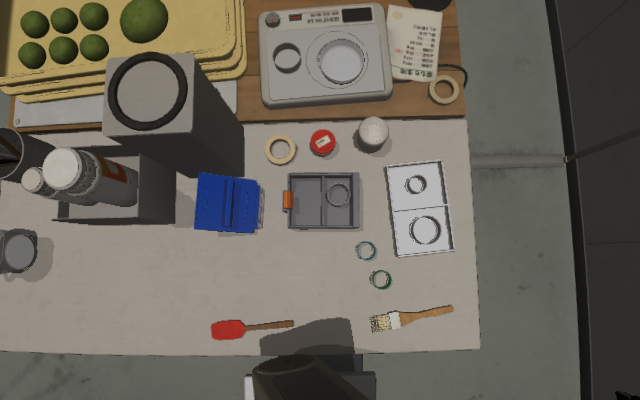

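View pics/scene0.png

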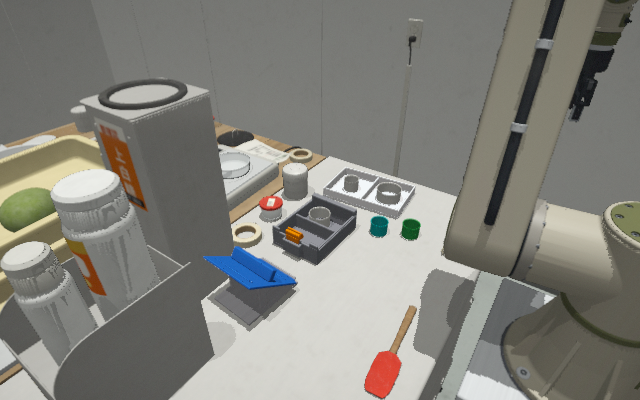

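Candidates for the small mould, in top-view pixels:
- Steel ring in the far tray compartment (415,184): smallest steel ring, and it stands in the tray, so I choose this one.
- Teal (366,250) and green (381,279) rings on the table: decoys.
- Large ring (425,230) and medium ring in the case (338,195): both stay where they are.

Next I'll check the choice in a close crop and build a height map.

```bash
cat >> h.py <<'E'
def cloud(c,T=None):
    K=c['camera_matrix'];z=c['z_map'];v,u=np.mgrid[0:400,0:640].astype(np.float64)
    d=np.array([c['k1'],0,0,0,0.])
    p=cv2.undistortPoints(np.stack([u.ravel(),v.ravel()],1)[:,None],K,d)[:,0]
    P=np.c_[p*z.reshape(-1,1),z.ravel()]
    T=c['pose'] if T is None else T
    return (P@T[:3,:3].T+T[:3,3]).reshape(400,640,3)
E
python3 - <<'E'
from h import *
c=cam('top'); W=cloud(c); np.savez('top0.npz',W=W,img=c['img'],z=c['z_map'])
im=c['img'][:,:,::-1]
cr=np.hstack([cv2.resize(im[150:270,380:460],None,fx=4,fy=4,interpolation=2),cv2.resize(im[150:270,275:365],None,fx=4,fy=4,interpolation=2)])
cv2.imwrite('pics/crop1.png',cr)
x,y,z=W[...,0],W[...,1],W[...,2]
print('table z',np.median(z[260:300,300:340]))
m=(c['z_map']>0)
# case rim: height 39..48 in region
r=m&(abs(x-.57)<.09)&(y>-.145)&(y<.06)&(z>.040)&(z<.049)
P=np.c_[x[r],y[r]].astype(np.float32); print('rim',cv2.minAreaRect(P),len(P))
r=m&(abs(x-.57)<.09)&(y>-.16)&(y<-.09)&(z>.052)&(z<.064)
P=np.c_[x[r],y[r]].astype(np.float32); print('hood',cv2.minAreaRect(P),len(P),np.median(z[r]))
# tray rim
r=m&(x>.4)&(x<.7)&(y<-.19)&(y>-.37)&(z>.022)&(z<.032)
P=np.c_[x[r],y[r]].astype(np.float32); print('tray',cv2.minAreaRect(P),len(P))
# rings
for n,(cx,cy),lo in [('small',(.605,-.273),.031),('large',(.493,-.29),.030),('med',(.58,-.082),.033)]:
    r=m&(np.hypot(x-cx,y-cy)<.045)&(z>lo)&(z<.045)
    P=np.c_[x[r],y[r]].astype(np.float32); print(n,cv2.minEnclosingCircle(P),len(P),np.median(z[r]))
# lid: blue
b=(c['img'][...,2].astype(int)>c['img'][...,0]+60)&m
P=W[b]; print('blue',len(P),P.min(0),P.max(0))
cc=P.copy(); 
# plane fit ransac
best=0;rng=np.random.default_rng(0)
for i in range(300):
    q=P[rng.choice(len(P),3,False)];n=np.cross(q[1]-q[0],q[2]-q[0]);n/=np.linalg.norm(n)+1e-12
    k=abs((P-q[0])@n)<.002
    if k.sum()>best: best=k.sum();K=k
Q=P[K];c0=Q.mean(0);n=np.linalg.svd(Q-c0)[2][2];n*=np.sign(n[2]);print('plane',c0,n,best,np.degrees(np.arccos(n[2])))
h=(P-c0)@n; t=P[(h>.018)&(h<.032)];print('bar top',len(t),t.mean(0),cv2.minAreaRect(t[:,:2].astype(np.float32)), np.median(h[h>.018]))
print('lid rect',cv2.minAreaRect(Q[:,:2].astype(np.float32)))
E
```

```text
table z 0.0006431955550149082
rim ((0.569736897945404, -0.036454468965530396), (0.17653243243694305, 0.13513462245464325), 88.58258056640625) 545
hood ((0.5680918097496033, -0.119591124355793), (0.014506516046822071, 0.12825776636600494), 88.03263854980469) 363 0.05818464372286525
tray ((0.5477309226989746, -0.2780381143093109), (0.22703240811824799, 0.14120811223983765), 4.673738956451416) 727
small ((0.6046925783157349, -0.2728480398654938), 0.02239229343831539) 61 0.03755589057815589
large ((0.4926701486110687, -0.2900821566581726), 0.03530384600162506) 101 0.03595180286843824
med ((0.5797232985496521, -0.07220441848039627), 0.03638039156794548) 105 0.03879853087785312
blue 3232 [0.49736762 0.11281635 0.01750898] [0.63334425 0.24641662 0.11073032]
plane [0.56465779 0.18184768 0.06685466] [-0.04370848 -0.56901922  0.8211618 ] 2164 34.79873621407614
bar top 296 [0.56426932 0.17231171 0.09074622] ((0.5649133324623108, 0.1732778549194336), (0.015354703180491924, 0.10673626512289047), 85.28079986572266) 0.02557882586409084
lid rect ((0.5642378330230713, 0.1781831979751587), (0.12600192427635193, 0.12923705577850342), 85.22496795654297)
```

View pics/crop1.png

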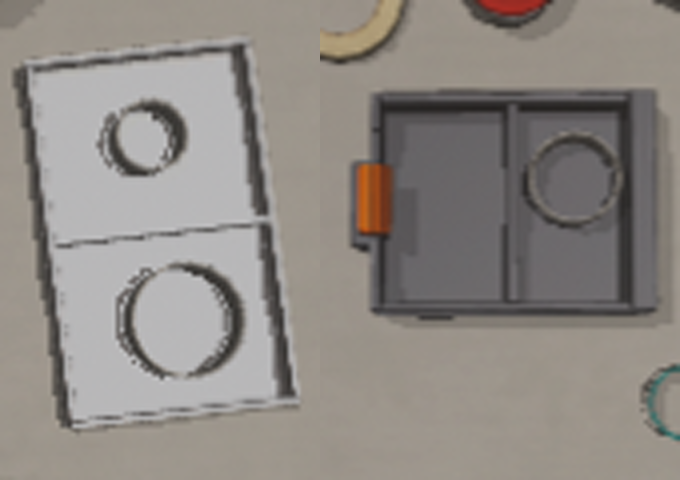

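Request:
send_rows(targets=[[0.0385,0.0237,0,6.69,70],[0.0385,0.0237,0,6.69,70],[0.0385,0.0237,0,6.69,70],[0.0385,0.0237,0,6.69,70],[0.0385,0.0237,0,6.69,70],[0.0385,0.0237,0,6.69,70],[0.0385,0.0237,0,6.69,70],[0.0385,0.0237,0,6.69,70],[0.0385,0.0237,0,6.69,70],[0.0385,0.0237,0,6.69,70],[0.0385,0.0237,0,6.69,70],[0.0385,0.0237,0,6.69,70]], newtons=40)

```text
clock: 2.7
tcp_pos: [0.6079, -0.271, 0.2314]
orientation: [0.0, 0.999, 0.045, 0.0]
wrist_force: [0.6, -1.6, 0.3]
finger_gap: 0.0616
```

Request:
send_rows(targets=[[0,0,0,0,70],[0,0,0,0,70]])

```text
clock: 2.9
tcp_pos: [0.6069, -0.2712, 0.2305]
orientation: [-0.0, 0.999, 0.043, -0.001]
wrist_force: [-0.5, -0.4, 0.3]
finger_gap: 0.062
```

```bash
cat >> h.py <<'E'
from scipy.spatial.transform import Rotation as R
def tool():
    s=monitor.get_state();w,x,y,z=s['orientation'];T=np.eye(4);T[:3,:3]=R.from_quat([x,y,z,w]).as_matrix();T[:3,3]=s['tcp_pos'];return T,s
def wrist(save=None):
    T,s=tool();c=cam('wrist',save);return c,cloud(c,T@c['T_tool_cam']),s
E
python3 - <<'E'
from h import *
c,W,s=wrist('w1'); print(s['clock'],np.round(s['tcp_pos'],4),s['finger_gap'],s['joint_pos'])
T,_=tool(); print('jaw ang',np.degrees(np.arctan2(T[1,0],T[0,0])),T[:3,2])
x,y,z=np.moveaxis(W,2,0)
r=(c['z_map']>0)&(np.hypot(x-.6047,y+.2728)<.04)&(z>.032)&(z<.044)
P=np.c_[x[r],y[r]].astype(np.float32);print(cv2.minEnclosingCircle(P),len(P),np.median(z[r]))
E
```

```text
2.9 [ 0.6069 -0.2712  0.2305] 0.06199659638692412 [-5.40771042e-01  4.97650533e-01  3.20194063e-01  1.39440737e+00
 -3.53790095e-04  9.44412050e-01]
jaw ang 4.807505132916997 [-9.22160046e-04  7.55241891e-05 -9.99999572e-01]
((0.6066844463348389, -0.27442291378974915), 0.022251315414905548) 257 0.03760957425717337
```

View pics/w1.png

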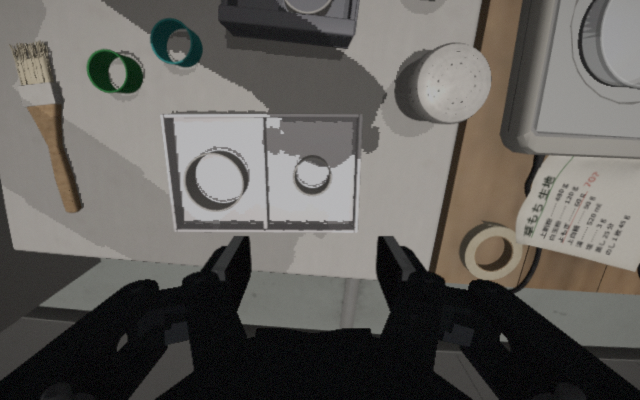

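Request:
send_rows(targets=[[-0.001,-0.0025,-0.045,0,70],[0,0,-0.045,0,70],[0,0,-0.045,0,70],[0,0,-0.04,0,70],[0,0,-0.025,0,70],[0,0,-0.0205,0,70],[0,0,0,0,70],[0,0,0,0,150],[0,0,0,0,150],[0,0,0,0,150],[0,0,0,0,150]], newtons=30)

```text
clock: 4.05
tcp_pos: [0.6061, -0.2754, 0.0123]
orientation: [0.001, 0.999, 0.042, 0.001]
wrist_force: [-0.4, 0.1, 3.8]
finger_gap: 0.0429
```

Request:
send_rows(targets=[[0,0,0.03,0,150],[0,0,0.045,0,150],[0,0.02,0.03,0,150],[-0.005,0.04,0,-1,150],[-0.005,0.04,0,-1,150],[-0.005,0.04,0,-1,150],[-0.005,0.04,0,-1,150],[-0.005,0.04,0,-1,150],[-0.005,0.03,0,-1,150],[-0.005,0.02,0,-0.6,150],[0,0,0,0,150],[0,0,0,0,150]])

```text
clock: 5.25
tcp_pos: [0.5707, -0.0045, 0.1164]
orientation: [0.0, 1.0, -0.015, 0.001]
wrist_force: [-0.2, 0.5, -0.7]
finger_gap: 0.0427
```

```bash
python3 - <<'E'
from h import *
c,W,s=wrist('w2'); print(s['clock'],np.round(s['tcp_pos'],4),s['finger_gap'],s['wrist_force'])
t=cam('top','top2');W=cloud(t);x,y,z=np.moveaxis(W,2,0)
np.savez('top2.npz',W=W,img=t['img'])
E
```

```text
5.25 [ 0.5707 -0.0045  0.1164] 0.04273692714154369 [-0.15978804  0.51225353 -0.6588706 ]
```

View pics/w2.png

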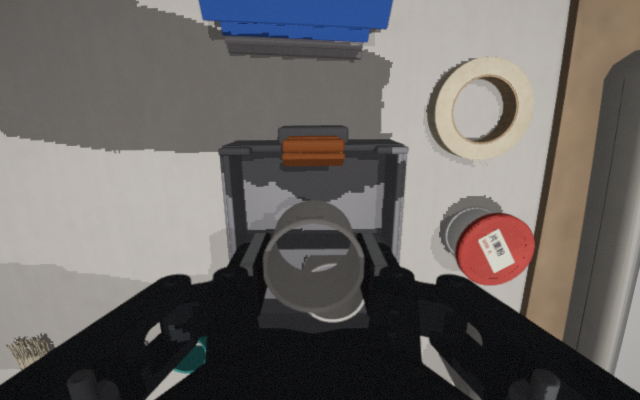

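The ring is held over the left compartment: ring at (315,265), catch at (312,148). Now lowering it.

Request:
send_rows(targets=[[0,0,-0.03,0,150],[0,0,-0.03,0,150],[0,0,-0.02,0,150],[0,0,-0.013,0,150],[0,0,-0.006,0,150],[0,0,-0.003,0,150],[0,0,0,0,150],[0,0,0,0,150]])

```text
clock: 6.15
tcp_pos: [0.5712, -0.0049, 0.0148]
orientation: [0.0, 1.0, -0.016, 0.001]
wrist_force: [0.3, 0.1, -0.7]
finger_gap: 0.0428
```

Request:
send_rows(targets=[[0,0,-0.001,0,150],[0,0,-0.001,0,150],[0,0,0,0,150],[0,0,0,0,75],[0,0,0,0,75],[0,0,0,0,75],[0,0,0,0,75]])

```text
clock: 6.85
tcp_pos: [0.5703, -0.0047, 0.0117]
orientation: [-0.0, 1.0, -0.016, -0.0]
wrist_force: [-0.3, -1.1, 0.1]
finger_gap: 0.0603
```

Request:
send_rows(targets=[[0,0,0.01,0,75],[0,0,0.03,0,75],[0,0,0.045,0,75],[0,0,0.045,0,75],[0,0,0.03,0,75],[0,0,0,0,75],[0,0,0,0,75]])

```text
clock: 7.55
tcp_pos: [0.5709, -0.0048, 0.1731]
orientation: [0.0, 1.0, -0.016, 0.001]
wrist_force: [0.4, 0.2, 0.7]
finger_gap: 0.0605
```

```bash
python3 - <<'E'
from h import *
c,W,s=wrist('w3'); print(s['clock'],np.round(s['tcp_pos'],4),s['finger_gap'],s['wrist_force'],s['joint_pos'])
np.savez('w3.npz',W=W,img=c['img'],z=c['z_map'])
x,y,z=np.moveaxis(W,2,0);m=c['z_map']>0
r=m&(np.hypot(x-.571,y+.0045)<.03)&(z>.034)&(z<.043)
P=np.c_[x[r],y[r]].astype(np.float32);print('ring',cv2.minEnclosingCircle(P),len(P),np.percentile(z[r],[10,50,90]))
r=m&(abs(x-.57)<.075)&(y>-.125)&(y<.06)&(z>.042)&(z<.048)
P=np.c_[x[r],y[r]].astype(np.float32);print('rim',cv2.minAreaRect(P),len(P),P.min(0),P.max(0))
r=m&(abs(x-.57)<.085)&(y>-.15)&(y<-.09)&(z>.055)&(z<.062)
if r.sum()>5:
  P=np.c_[x[r],y[r]].astype(np.float32);print('hood',cv2.minAreaRect(P),len(P))
print(eyes.tip_of('hood_edge','wrist'),eyes.tip_of('mould_case','wrist'),eyes.tip_of('lid_grip','wrist'))
E
```

```text
7.55 [ 0.5709 -0.0048  0.1731] 0.060524248728498146 [0.3845722  0.16615633 0.66430367] [-1.49023026e-01  3.25965425e-01 -8.00156467e-02  1.16231627e+00
  1.34530566e-05  1.45284412e+00]
ring ((0.5722838044166565, -0.0033947681076824665), 0.022221248596906662) 368 [0.03648341 0.03858274 0.03953972]
rim ((0.5713494420051575, -0.03306286782026291), (0.17029471695423126, 0.13489389419555664), 88.85044860839844) 2068 [ 0.5023133  -0.11932289] [0.63940823 0.05226628]
hood ((0.5689754486083984, -0.1214393749833107), (0.016347795724868774, 0.12887726724147797), 88.6456527709961) 1770
[{'xyz': [0.5695, -0.1117, 0.0505], 'conf': 0.64}, {'xyz': [0.7114, -0.047, -0.0058], 'conf': 0.55}] [{'xyz': [0.5693, -0.048, -0.0029], 'conf': 0.86}, {'xyz': [0.5682, -0.0031, 0.0215], 'conf': 0.21}] []
```

View pics/w3.png

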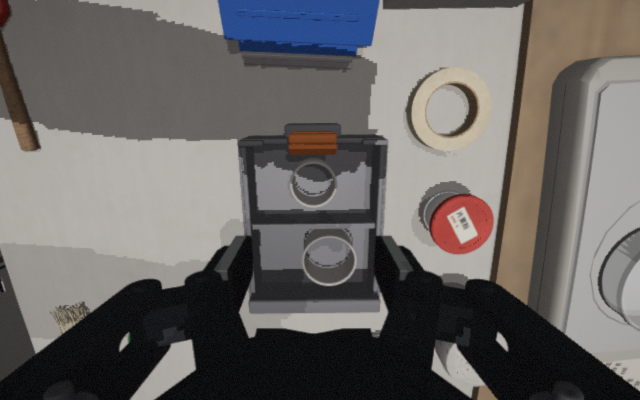

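```bash
python3 - <<'E'
import numpy as np
for f in ['w3.npz','top0.npz']:
    d=np.load(f);W=d['W'];x,y,z=np.moveaxis(W,2,0)
    out=[]
    for lo,hi in [(.495,.518),(.622,.645)]:
        r=(x>lo)&(x<hi)&(z>.041)&(z<.048)&(y>-.1)&(y<.03)
        p=np.polyfit(y[r],x[r],1)
        k=abs(np.polyval(p,y[r])-x[r])<.004; p=np.polyfit(y[r][k],x[r][k],1)
        out.append((round(90-np.degrees(np.arctan(p[0])),2),np.polyval(p,-.0415),k.sum()))
    r=(y>-.05)&(y<-.03)&(z>.03)&(z<.048)&(abs(x-.57)<.055)
    if r.sum()>20:
        p=np.polyfit(x[r],y[r],1); out.append(('cross',90+np.degrees(np.arctan(p[0])),np.polyval(p,.57),np.median(z[r])))
    print(f,out)
E
```

```text
w3.npz [(np.float64(89.63), np.float64(0.5086286351422511), np.int64(699)), (np.float64(88.49), np.float64(0.6341165576458514), np.int64(686)), ('cross', np.float64(88.67625071422712), np.float64(-0.04389027637743314), np.float64(0.038054419478591894))]
top0.npz [(np.float64(89.51), np.float64(0.5053813398131486), np.int64(165)), (np.float64(89.32), np.float64(0.632273261289253), np.int64(148)), ('cross', np.float64(88.6194885186747), np.float64(-0.04290746811289031), np.float64(0.03858683816262676))]
```

Request:
send_rows(targets=[[0,0.01,0.04,7.9,165],[0,0.0175,0,7.9,165],[0,0.0175,0,7.9,165],[0,0.0175,0,7.9,165],[0,0.0175,0,7.9,165],[0,0.0175,0,7.9,165],[0,0.0175,0,7.9,165],[0,0.0175,0,7.9,165],[0,0.0175,0,7.9,165],[-0.0025,0.0175,0,7.9,165],[-0.0025,0.0175,0,8,165],[0,0,0,0,165]], newtons=20)

```text
clock: 8.95
tcp_pos: [0.5643, 0.1819, 0.2103]
orientation: [-0.001, 0.735, 0.678, -0.001]
wrist_force: [0.0, 0.8, 0.2]
finger_gap: 0.0301
```

Request:
send_rows(targets=[[0,0,0,0,165],[0,0,0,0,165]])

```text
clock: 9.15
tcp_pos: [0.5652, 0.1796, 0.2111]
orientation: [-0.0, 0.737, 0.676, -0.001]
wrist_force: [0.5, -0.0, 1.1]
finger_gap: 0.0298
```

```bash
cat >> h.py <<'E'
def lid(W,img,m,verbose=True):
    b=(img[...,2].astype(int)>img[...,0]+50)&m
    P=W[b];P=P[(P[:,2]>.005)&(P[:,0]>.45)&(P[:,0]<.68)]
    best=0;rng=np.random.default_rng(0)
    for i in range(300):
        q=P[rng.choice(len(P),3,False)];n=np.cross(q[1]-q[0],q[2]-q[0]);n/=np.linalg.norm(n)+1e-12
        k=abs((P-q[0])@n)<.002
        if k.sum()>best: best=k.sum();K=k
    Q=P[K];c0=Q.mean(0);n=np.linalg.svd(Q-c0,full_matrices=False)[2][2];n*=np.sign(n[2])
    h=(P-c0)@n;t=P[(h>.022)&(h<.030)]
    print('plane n',n.round(4),'tilt',np.degrees(np.arccos(n[2])).round(2),'c0',c0.round(4),best)
    a=np.array([0,1,0])-n*n[1];a/=np.linalg.norm(a);bb=np.cross(n,a)
    def rect(X):
        uv=np.c_[(X-c0)@a,(X-c0)@bb].astype(np.float32);(u,v),s,ang=cv2.minAreaRect(uv)
        ang=(ang+45)%90-45
        return c0+u*a+v*bb,s,ang
    cc,s,ang=rect(Q);d=a*np.cos(np.radians(ang))+bb*np.sin(np.radians(ang))
    print('plate centre',cc.round(4),s,'xaxis yaw',np.degrees(np.arctan2(d[1],d[0])).round(2))
    if len(t)>20:
        tc,s,ang=rect(t);d=a*np.cos(np.radians(ang))+bb*np.sin(np.radians(ang));hh=np.median((t-c0)@n)
        g=tc+n*(hh-.013);print('bar centre',g.round(4),s,'yaw',np.degrees(np.arctan2(d[1],d[0])).round(2),len(t),hh)
    return n
E
python3 - <<'E'
from h import *
c,W,s=wrist('w4'); print(s['clock'],np.round(s['tcp_pos'],4),s['finger_gap'],s['joint_pos'])
lid(W,c['img'],c['z_map']>0)
print(eyes.tip_of('lid_grip','wrist'),eyes.tip_of('lid_lip','wrist'))
d=np.load('top0.npz');print('top');lid(d['W'],d['img'],d['z']>0)
E
```

```text
9.15 [0.5652 0.1796 0.2111] 0.029785384175438277 [ 1.72535088e-01  3.55450486e-01  5.65717540e-02  1.27310491e+00
 -2.27148191e-04  2.58266498e-01]
plane n [-0.0448 -0.5733  0.8181] tilt 35.1 c0 [0.5586 0.1879 0.0711] 13022
plate centre [0.5667 0.1764 0.0635] (0.12964001297950745, 0.15472739934921265) xaxis yaw 85.36
bar centre [0.6158 0.1414 0.0571] (0.22237566113471985, 0.07344987988471985) yaw 43.01 1708 0.0256362447211156
[{'xyz': [0.5699, 0.1773, 0.0784], 'conf': 0.69}, {'xyz': [0.5697, -0.0054, 0.0034], 'conf': 0.26}] []
top
plane n [-0.0389 -0.5686  0.8217] tilt 34.74 c0 [0.5648 0.1813 0.0667] 2180
plate centre [0.5647 0.178  0.0644] (0.1296442300081253, 0.1527269184589386) xaxis yaw 85.7
bar centre [0.5645 0.1787 0.0801] (0.10827469825744629, 0.014198514632880688) yaw 84.83 264 0.025557943503600897
```

View pics/w4.png

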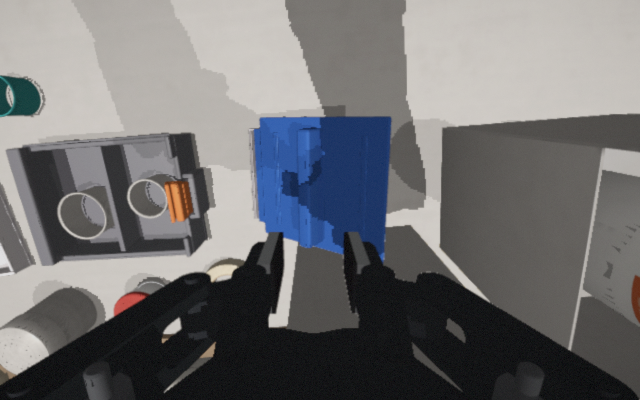

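```bash
python3 - <<'E'
from h import *
c,W,s=wrist();m=c['z_map']>0
b=(c['img'][...,2].astype(int)>c['img'][...,0]+50)&m
P=W[b];P=P[(abs(P[:,0]-.565)<.075)&(abs(P[:,1]-.18)<.08)]
n=np.array([-.0448,-.5733,.8181]);c0=np.array([.5586,.1879,.0711])
h=(P-c0)@n;t=P[(h>.021)&(h<.031)];print(len(t),t.mean(0))
xa=np.array([.067,.816,.574]);xa-=n*(xa@n);xa/=np.linalg.norm(xa);ya=np.cross(n,xa)
g0=np.array([.5655,.179,.080])
u=(t-g0)@xa;v=(t-g0)@ya
print(np.percentile(u,[1,10,50,90,99]),np.percentile(v,[1,99]),np.median(h[(h>.021)&(h<.031)]))
print(np.histogram(u,bins=np.arange(-.012,.013,.002)))
# slope of bar: u vs v
k=abs(u)<.012;print(np.degrees(np.arctan(np.polyfit(v[k],u[k],1))))
E
```

```text
1680 [0.56277111 0.1713666  0.09059534]
[-0.00836844 -0.00620134  0.00030187  0.004478    0.00520973] [-0.0537516   0.05247534] 0.025608722605040605
(array([  0,  38, 144, 205, 209, 215, 225, 340, 304,   0,   0,   0]), array([-0.012, -0.01 , -0.008, -0.006, -0.004, -0.002,  0.   ,  0.002,
        0.004,  0.006,  0.008,  0.01 ,  0.012]))
[-0.30926797 -0.01732577]
```

Request:
send_rows(targets=[[0,-0.0056,-0.04,0,168],[0,0,-0.04,0,168],[0,0,-0.025,0,168],[0,0,-0.013,0,168],[0,0,-0.006,0,168],[0,0,-0.004,0,168],[0,0,0,0,168],[0,0,0,0,168]])

```text
clock: 10.15
tcp_pos: [0.5663, 0.1749, 0.0851]
orientation: [0.001, 0.736, 0.677, 0.001]
wrist_force: [-0.1, -0.7, -0.3]
finger_gap: 0.029
```

```bash
python3 - <<'E'
from h import *
c,W,s=wrist('w5'); print(s['clock'],np.round(s['tcp_pos'],4),s['finger_gap'],s['wrist_force'])
c=cam('scene'); cv2.imwrite('pics/s5.png',cv2.resize(c['img'][200:350,150:380,::-1],None,fx=3,fy=3))
E
```

```text
10.15 [0.5663 0.1749 0.0851] 0.028995592084480503 [-0.05369449 -0.69371278 -0.26941841]
```

View pics/w5.png

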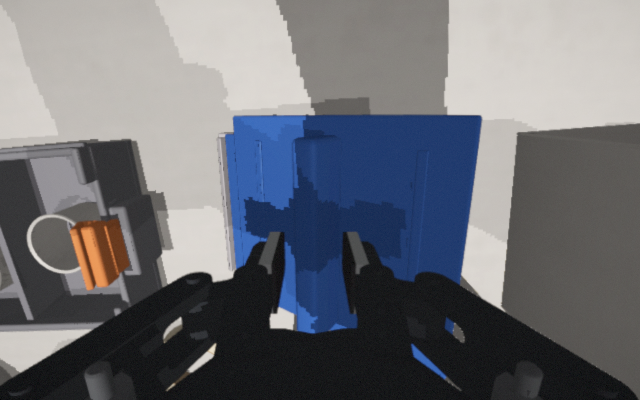

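View pics/s5.png

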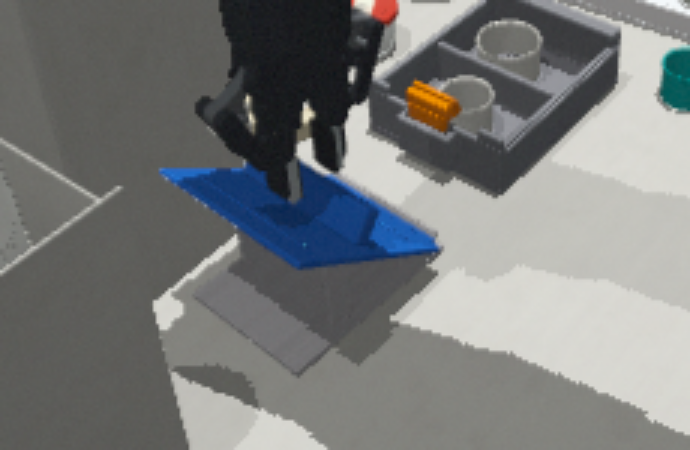

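Fingers straddle the bar: pads at columns 275 and 350, bar at 295-340 in the wrist view. Closing gently.

Request:
send_rows(targets=[[0,0,-0.002,0,185],[0,0,0,0,200],[0,0,0,0,215],[0,0,0,0,225]])

```text
clock: 10.65
tcp_pos: [0.5659, 0.1738, 0.0825]
orientation: [0.001, 0.736, 0.677, -0.0]
wrist_force: [-0.5, -5.7, 4.4]
finger_gap: 0.0176
```

```bash
python3 - <<'E'
from h import *
c,W,s=wrist('w6'); print(s['clock'],np.round(s['tcp_pos'],4),s['finger_gap'],s['wrist_force'])
c=cam('scene'); cv2.imwrite('pics/s6.png',cv2.resize(c['img'][200:350,150:380,::-1],None,fx=3,fy=3))
x=cloud(c);lid(x,c['img'],c['z_map']>0)
E
```

```text
10.65 [0.5659 0.1738 0.0825] 0.017620933884670585 [-0.54636782 -5.67867353  4.42653025]
plane n [-0.0447 -0.5733  0.8181] tilt 35.1 c0 [0.5545 0.2003 0.0787] 1140
plate centre [0.5661 0.1781 0.0637] (0.13011610507965088, 0.156668558716774) xaxis yaw 85.94
bar centre [0.5744 0.3394 0.1934] (0.060381222516298294, 0.4113951325416565) yaw 78.37 253 0.026218974778006422
```

View pics/s6.png

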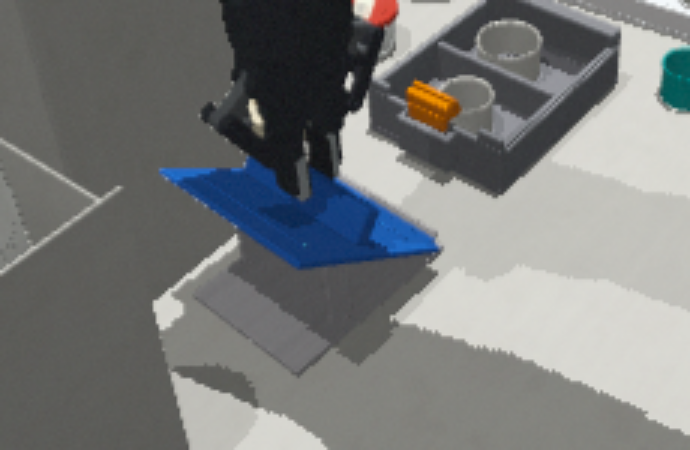

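Request:
send_rows(targets=[[0,0,0,0,255],[0,0,0,0,255],[0,0,0.004,0,255],[0,0,0.004,0,255],[0,0,0.004,0,255],[0,0,0,0,255]])

```text
clock: 11.35
tcp_pos: [0.5655, 0.1753, 0.0943]
orientation: [-0.0, 0.736, 0.677, 0.001]
wrist_force: [0.1, -0.7, -0.9]
finger_gap: 0.0148
```

```bash
python3 - <<'E'
from h import *
c,W,s=wrist('w7'); print(s['clock'],np.round(s['tcp_pos'],4),s['finger_gap'],s['wrist_force'])
c=cam('scene'); cv2.imwrite('pics/s7.png',cv2.resize(c['img'][200:350,150:380,::-1],None,fx=3,fy=3))
x=cloud(c);lid(x,c['img'],c['z_map']>0)
E
```

```text
11.35 [0.5655 0.1753 0.0943] 0.014763733042501647 [ 0.08621641 -0.68398734 -0.8772527 ]
plane n [-0.0312 -0.3767  0.9258] tilt 22.21 c0 [0.5561 0.1948 0.0802] 1793
plate centre [0.5655 0.1765 0.073 ] (0.1311769187450409, 0.15535950660705566) xaxis yaw 85.16
bar centre [0.545  0.1834 0.0889] (0.027169935405254364, 0.06857943534851074) yaw 103.08 129 0.02576211604617774
```

View pics/s7.png

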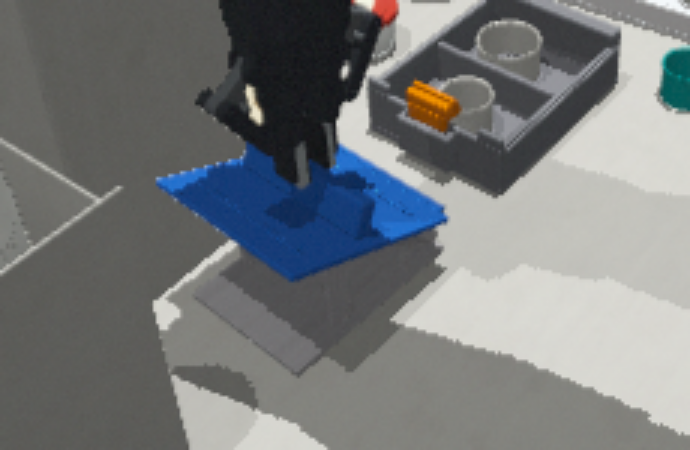

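Request:
send_rows(targets=[[0,0,0.005,0,255],[0,0,0.01,0,255],[0,0,0.012,0,255],[0,0,0.012,0,255],[0,0,0.012,0,255],[0,0,0.008,0,255],[0,0,0.004,0,255],[0,0,0,0,255]])

```text
clock: 12.25
tcp_pos: [0.5658, 0.1747, 0.1576]
orientation: [0.0, 0.736, 0.677, 0.001]
wrist_force: [-0.6, 0.4, -1.8]
finger_gap: 0.0147
```

```bash
python3 - <<'E'
from h import *
c,W,s=wrist('w8'); print(s['clock'],np.round(s['tcp_pos'],4),s['finger_gap'],s['wrist_force'])
c=cam('scene'); cv2.imwrite('pics/s8.png',cv2.resize(c['img'][150:350,150:380,::-1],None,fx=3,fy=3))
x=cloud(c);lid(x,c['img'],c['z_map']>0)
E
```

```text
12.25 [0.5658 0.1747 0.1576] 0.014717082860471025 [-0.56785306  0.44110114 -1.8160872 ]
plane n [-0.0326 -0.3738  0.9269] tilt 22.04 c0 [0.5552 0.1938 0.143 ] 1751
plate centre [0.5455 0.0569 0.0874] (0.13471049070358276, 0.4191954433917999) xaxis yaw 81.28
bar centre [0.4939 0.0263 0.0868] (0.0987914502620697, 0.4047943353652954) yaw 66.04 162 0.02554242402895645
```

View pics/s8.png

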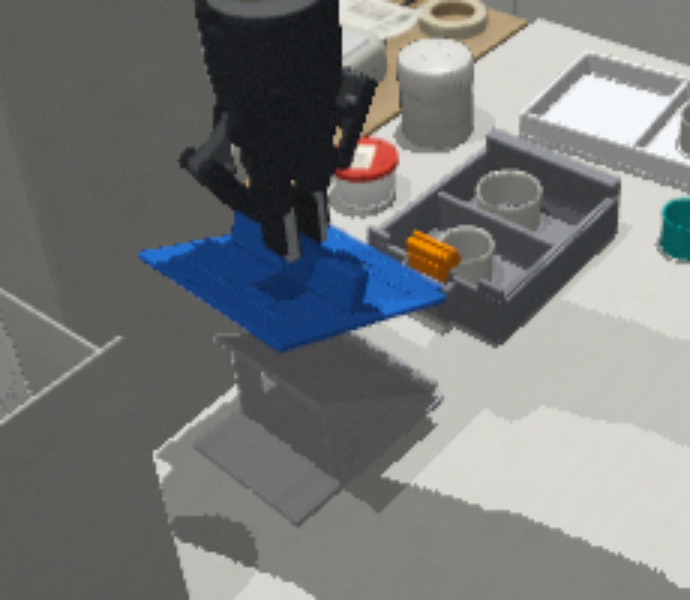

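Request:
send_rows(targets=[[0,-0.008,0,0,255],[0,-0.018,0,0.4,255],[0.0005,-0.025,0,0.4,255],[0.0005,-0.025,0,0.4,255],[0.001,-0.025,0,0.4,255],[0.001,-0.025,0,0.4,255],[0.001,-0.025,0,0.4,255],[0.001,-0.025,0,0.4,255],[0,-0.018,0,0.4,255],[0,-0.01,0,0.1,255],[0,-0.005,0,0,255],[0,0,0,0,255]])

```text
clock: 13.55
tcp_pos: [0.5702, -0.0347, 0.1566]
orientation: [-0.0, 0.716, 0.698, -0.0]
wrist_force: [0.2, 0.4, -1.6]
finger_gap: 0.0145
```

```bash
cat >> h.py <<'E'
def lid2(W,img,m,tcp):
    b=(img[...,2].astype(int)>img[...,0]+50)&m
    P=W[b];P=P[(np.abs(P[:,0]-tcp[0])<.085)&(np.abs(P[:,1]-tcp[1])<.095)&(P[:,2]>tcp[2]-.09)&(P[:,2]<tcp[2]+.03)]
    best=0;rng=np.random.default_rng(0)
    for i in range(400):
        q=P[rng.choice(len(P),3,False)];n=np.cross(q[1]-q[0],q[2]-q[0]);n/=np.linalg.norm(n)+1e-12
        k=abs((P-q[0])@n)<.0015
        if k.sum()>best: best=k.sum();K=k
    Q=P[K];c0=Q.mean(0);n=np.linalg.svd(Q-c0,full_matrices=False)[2][2];n*=np.sign(n[2])
    a=np.array([0,1,0])-n*n[1];a/=np.linalg.norm(a);bb=np.cross(n,a)
    uv=np.c_[(Q-c0)@a,(Q-c0)@bb].astype(np.float32);(u,v),s,ang=cv2.minAreaRect(uv);
    if abs((ang+45)%90-45-ang)%180>45: s=s[::-1]
    ang=(ang+45)%90-45
    cc=c0+u*a+v*bb;d=a*np.cos(np.radians(ang))+bb*np.sin(np.radians(ang))
    lipc=cc-d*s[0]/2-n*.003   # tongue centre, if tongue seen
    lip2=cc-d*.077-n*.003
    print('n',n.round(3),'tilt',np.degrees(np.arccos(n[2])).round(2),'N',best,'size',np.round(s,4),'yaw',np.degrees(np.arctan2(d[1],d[0])).round(2),'centre',cc.round(4),'lip',lipc.round(4),lip2.round(4),'grip',(cc+.009*d+.013*n).round(4))
    return n,cc,d
E
python3 - <<'E'
from h import *
c,W,s=wrist('w9'); print(s['clock'],np.round(s['tcp_pos'],4),s['finger_gap'],s['wrist_force'])
p=s['tcp_pos'];lid2(W,c['img'],c['z_map']>0,p)
for n in ['scene','top']:
    c=cam(n,n+'9'); lid2(cloud(c),c['img'],c['z_map']>0,p)
    print([(np.round(d['xyz'],4),d['conf']) for d in eyes.tip_of('lid_lip',n)],[(np.round(d['xyz'],4),d['conf']) for d in eyes.tip_of('hood_edge',n)])
    cv2.imwrite('pics/c%s9.png'%n,cv2.resize(c['img'][130:290,200:400,::-1],None,fx=3,fy=3))
E
```

```text
13.55 [ 0.5702 -0.0347  0.1566] 0.014544744431110493 [ 0.18653471  0.37715356 -1.58911435]
n [-0.011 -0.379  0.925] tilt 22.28 N 31247 size [0.1538 0.1297] yaw 88.43 centre [ 0.5704 -0.0362  0.1352] lip [ 0.5685 -0.1062  0.1032] [ 0.5685 -0.1063  0.1032] grip [ 0.5705 -0.0328  0.1506]
n [-0.013 -0.375  0.927] tilt 22.01 N 638 size [0.1538 0.1297] yaw 88.46 centre [ 0.5702 -0.0321  0.1363] lip [ 0.5683 -0.1023  0.1047] [ 0.5683 -0.1024  0.1047] grip [ 0.5702 -0.0286  0.1518]
[(array([ 0.5667, -0.1088,  0.0996]), 0.87)] [(array([ 0.5696, -0.1146,  0.0474]), 0.86)]
n [-0.001 -0.425  0.905] tilt 25.12 N 342 size [0.0406 0.1196] yaw 80.96 centre [ 0.5606 -0.0873  0.113 ] lip [ 0.5577 -0.1042  0.1018] [ 0.5497 -0.155   0.078 ] grip [ 0.5619 -0.0847  0.1286]
[(array([ 0.5702, -0.1075,  0.1035]), 0.85)] [(array([ 0.5707, -0.1158,  0.0466]), 0.58)]
```

View pics/cscene9.png

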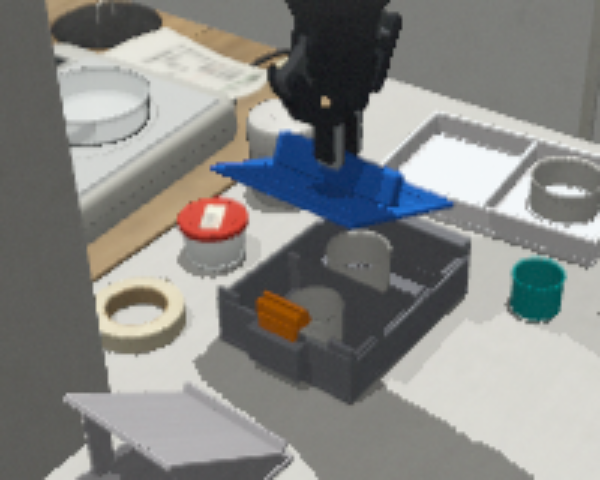

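View pics/w9.png

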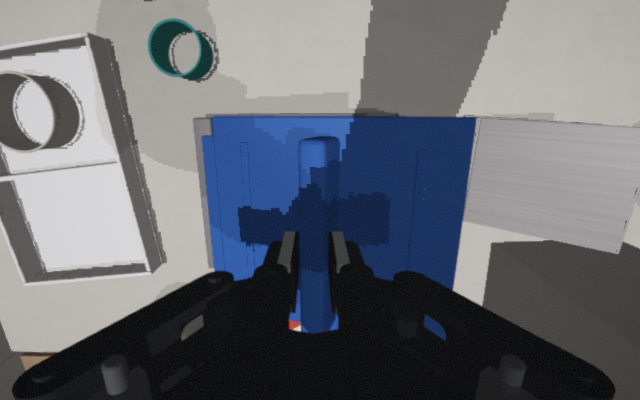

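Request:
send_rows(targets=[[0.0005,0.003,-0.005,0,255],[0,0.002,-0.01,0,255],[0,0,-0.015,0,255],[0,0,-0.012,0,255],[0,0,-0.006,0,255],[0,0,-0.004,0,255],[0,0,0,0,255],[0,0,0,0,255]])

```text
clock: 14.7
tcp_pos: [0.5712, -0.0294, 0.1052]
orientation: [0.0, 0.716, 0.698, 0.0]
wrist_force: [0.5, 0.5, -2.1]
finger_gap: 0.0149
```

```bash
python3 - <<'E'
from h import *
c,W,s=wrist('w10'); print(s['clock'],np.round(s['tcp_pos'],4),s['finger_gap'],s['wrist_force'])
p=s['tcp_pos'];lid2(W,c['img'],c['z_map']>0,p)
x,y,z=np.moveaxis(W,2,0)
for n in ['scene']:
    c=cam(n,n+'10'); lid2(cloud(c),c['img'],c['z_map']>0,p)
    cv2.imwrite('pics/cscene10.png',cv2.resize(c['img'][170:280,250:400,::-1],None,fx=5,fy=5,interpolation=2))
E
```

```text
14.7 [ 0.5712 -0.0294  0.1052] 0.014888145480700141 [ 0.49050268  0.4668613  -2.10073993]
n [-0.011 -0.378  0.926] tilt 22.25 N 31379 size [0.1539 0.1299] yaw 88.6 centre [ 0.5715 -0.0311  0.0837] lip [ 0.5698 -0.1011  0.0518] [ 0.5698 -0.1012  0.0518] grip [ 0.5715 -0.0277  0.0992]
n [-0.015 -0.374  0.927] tilt 22.01 N 694 size [0.1546 0.1288] yaw 88.73 centre [ 0.5708 -0.0271  0.0852] lip [ 0.5693 -0.0977  0.0534] [ 0.5693 -0.0974  0.0536] grip [ 0.5708 -0.0237  0.1006]
```

View pics/cscene10.png

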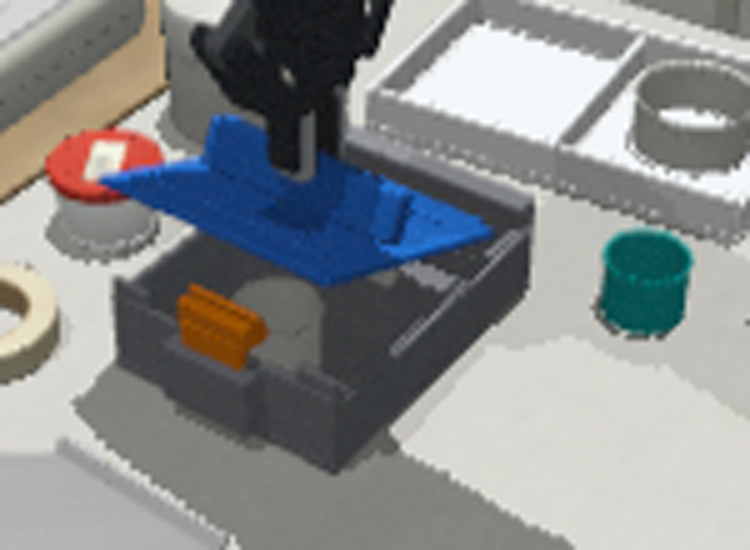

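View pics/w10.png

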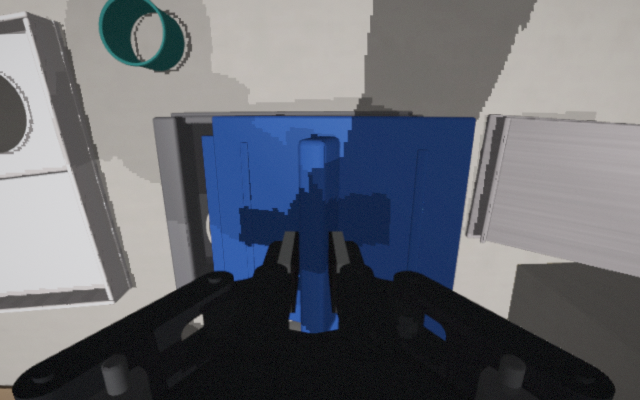

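```bash
python3 - <<'E'
from h import *
c,W,s=wrist()
x,y,z=np.moveaxis(W,2,0);m=c['z_map']>0;im=c['img'].astype(int)
g=(abs(im[...,2]-im[...,0])<35)&m
r=g&(y<-.095)&(y>-.15)&(abs(x-.57)<.075)&(z>.0545)&(z<.062)
P=np.c_[x[r],y[r]].astype(np.float32);print('hood',cv2.minAreaRect(P),len(P),P.min(0),P.max(0),np.median(z[r]))
q=(x<.54)&r; print('inner edge y near x~.52',np.percentile(y[q],[1,99]), 'x min',np.percentile(x[r],[.5]))
b=(im[...,2]>im[...,0]+50)&m&(abs(y+.03)<.09)&(z<.13)&(z>.04)
print('lid xmin by y', [ (round(y0,3),np.percentile(x[b&(abs(y-y0)<.005)],.5).round(4)) for y0 in (-.08,-.06,-.04,-.02,0.02)])
E
```

```text
hood ((0.5638377070426941, -0.11536750197410583), (0.028663506731390953, 0.11804359406232834), 89.09770965576172) 3848 [ 0.5046201  -0.13028534] [ 0.62264997 -0.10120206] 0.057695798501528256
inner edge y near x~.52 [-0.12804473 -0.11316895] x min [0.50504622]
lid xmin by y [(-0.08, np.float64(0.5056)), (-0.06, np.float64(0.5061)), (-0.04, np.float64(0.5067)), (-0.02, np.float64(0.5071)), (0.02, np.float64(0.5088))]
```

Request:
send_rows(targets=[[0,0,-0.003,0,255],[0,0,-0.003,0,255],[0,0,-0.002,0,255],[0,0,0,0,255],[0,0,0,0,255]])

```text
clock: 15.35
tcp_pos: [0.5708, -0.0293, 0.0967]
orientation: [-0.0, 0.716, 0.698, -0.0]
wrist_force: [-0.8, -0.1, -0.6]
finger_gap: 0.0149
```

```bash
cat > chk.py <<'E'
from h import *
import sys
c,W,s=wrist(); print(s['clock'],np.round(s['tcp_pos'],4),s['finger_gap'],s['wrist_force'].round(2) if hasattr(s['wrist_force'],'round') else s['wrist_force'])
lid2(W,c['img'],c['z_map']>0,s['tcp_pos'])
E
python3 chk.py
```

```text
15.35 [ 0.5708 -0.0293  0.0967] 0.014940369038435559 [-0.8  -0.14 -0.58]
n [-0.011 -0.378  0.926] tilt 22.19 N 31240 size [0.1537 0.1292] yaw 88.52 centre [ 0.5708 -0.0307  0.0753] lip [ 0.569  -0.1007  0.0435] [ 0.569  -0.1009  0.0435] grip [ 0.5708 -0.0273  0.0908]
```

Request:
send_rows(targets=[[0,0,-0.0007,0,255],[0,0,0,0,255],[0,0,-0.0007,0,255],[0,0,0,0,255],[0,0,0,0,255]])

```text
clock: 15.9
tcp_pos: [0.5709, -0.0293, 0.0954]
orientation: [-0.0, 0.716, 0.698, 0.0]
wrist_force: [-0.4, 0.2, -1.4]
finger_gap: 0.0151
```

```bash
python3 chk.py
```

```text
15.9 [ 0.5709 -0.0293  0.0954] 0.015067236186486387 [-0.42  0.22 -1.43]
n [-0.011 -0.377  0.926] tilt 22.19 N 31416 size [0.1538 0.1298] yaw 88.48 centre [ 0.5713 -0.0308  0.0741] lip [ 0.5694 -0.1008  0.0423] [ 0.5694 -0.1009  0.0422] grip [ 0.5713 -0.0274  0.0895]
```

Request:
send_rows(targets=[[0,-0.004,0,0,255],[0,-0.004,0,0,255],[0,-0.002,0,0,255],[0,-0.002,0,0,255],[0,-0.002,0,0,255],[0,0,0,0,255]])

```text
clock: 16.55
tcp_pos: [0.5709, -0.0437, 0.0954]
orientation: [-0.0, 0.716, 0.698, -0.0]
wrist_force: [0.5, -0.3, -1.1]
finger_gap: 0.0147
```

```bash
python3 chk.py
```

```text
16.55 [ 0.5709 -0.0437  0.0954] 0.014714148078355896 [ 0.55 -0.27 -1.08]
n [-0.012 -0.378  0.926] tilt 22.2 N 31355 size [0.1532 0.1299] yaw 88.37 centre [ 0.5712 -0.045   0.0741] lip [ 0.5693 -0.1148  0.0424] [ 0.5693 -0.1151  0.0422] grip [ 0.5713 -0.0416  0.0895]
```

Request:
send_rows(targets=[[0,-0.0015,0,0,255],[0,-0.0015,0,0,255],[0,-0.001,0,0,255],[0,0,0,0,255],[0,0,0,0,255]])

```text
clock: 17.1
tcp_pos: [0.5709, -0.0473, 0.0954]
orientation: [-0.0, 0.716, 0.698, 0.0]
wrist_force: [0.0, -0.1, -1.6]
finger_gap: 0.0147
```

```bash
python3 chk.py; python3 - <<'E'
from h import *
c=cam('scene');s=monitor.get_state();lid2(cloud(c),c['img'],c['z_map']>0,s['tcp_pos'])
cv2.imwrite('pics/cscene11.png',cv2.resize(c['img'][170:280,250:400,::-1],None,fx=5,fy=5,interpolation=2))
cam('wrist','w11')
E
```

```text
17.1 [ 0.5709 -0.0473  0.0954] 0.014741798352929426 [ 0.01 -0.07 -1.65]
n [-0.012 -0.376  0.926] tilt 22.13 N 31046 size [0.151  0.1292] yaw 88.49 centre [ 0.5709 -0.0475  0.0746] lip [ 0.5691 -0.1163  0.0434] [ 0.5691 -0.1177  0.0428] grip [ 0.571  -0.0441  0.0901]
n [-0.012 -0.374  0.927] tilt 21.96 N 652 size [0.1506 0.1302] yaw 88.76 centre [ 0.5709 -0.0441  0.0756] lip [ 0.5694 -0.1128  0.0447] [ 0.5694 -0.1143  0.0441] grip [ 0.5709 -0.0406  0.0911]
```

View pics/cscene11.png

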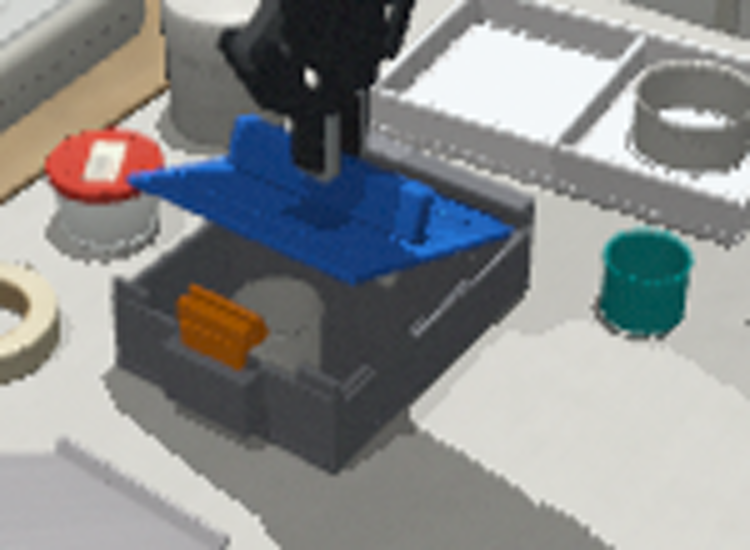

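View pics/w11.png

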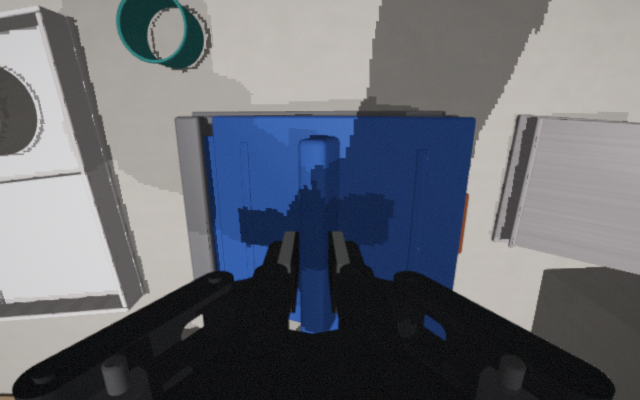

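Request:
send_rows(targets=[[0,-0.001,0,0,255],[0,0,0,0,255],[0,0,0,0,255]])

```text
clock: 17.55
tcp_pos: [0.5709, -0.0484, 0.0954]
orientation: [-0.0, 0.716, 0.698, 0.0]
wrist_force: [0.1, -0.5, -1.6]
finger_gap: 0.0145
```

```bash
python3 chk.py; python3 - <<'E'
from h import *
c=cam('scene');W=cloud(c);x,y,z=np.moveaxis(W,2,0);im=c['img'].astype(int)
g=(abs(im[...,2]-im[...,0])<35)&(c['z_map']>0)&(y<-.095)&(y>-.16)&(abs(x-.57)<.075)&(z>.0545)&(z<.062)
P=np.c_[x[g],y[g]].astype(np.float32);print('hood scene',cv2.minAreaRect(P),len(P))
E
```

```text
17.55 [ 0.5709 -0.0484  0.0954] 0.014494162454922334 [ 0.1  -0.49 -1.58]
n [-0.012 -0.376  0.926] tilt 22.12 N 30821 size [0.1497 0.1293] yaw 88.49 centre [ 0.571  -0.048   0.0748] lip [ 0.5692 -0.1161  0.0439] [ 0.5692 -0.1181  0.0431] grip [ 0.5711 -0.0445  0.0903]
hood scene ((0.5526750087738037, -0.11927427351474762), (0.09788800776004791, 0.01796932891011238), 0.1321413666009903) 156
```

Request:
send_rows(targets=[[0,-0.0005,0,0,255],[0,0.001,-0.0015,0,255],[0,0.001,-0.0015,0,255],[0,0.001,-0.0015,0,255],[0,0.001,-0.0015,0,255],[0,0.001,-0.0015,0,255],[0,0.001,-0.0015,0,255],[0,0,0,0,255]])

```text
clock: 18.45
tcp_pos: [0.5709, -0.0426, 0.0863]
orientation: [-0.0, 0.716, 0.698, 0.0]
wrist_force: [0.2, -0.6, 0.0]
finger_gap: 0.0138
```

```bash
python3 chk.py; python3 - <<'E'
from h import *
c=cam('scene');s=monitor.get_state();lid2(cloud(c),c['img'],c['z_map']>0,s['tcp_pos'])
cv2.imwrite('pics/cscene12.png',cv2.resize(c['img'][170:280,250:400,::-1],None,fx=5,fy=5,interpolation=2))
E
```

```text
18.45 [ 0.5709 -0.0426  0.0863] 0.013826249406497446 [ 0.18 -0.56  0.02]
n [-0.009 -0.226  0.974] tilt 13.1 N 31795 size [0.1479 0.1296] yaw 88.43 centre [ 0.5711 -0.0449  0.0648] lip [ 0.5692 -0.1162  0.0451] [ 0.5691 -0.1192  0.0445] grip [ 0.5713 -0.0391  0.0795]
n [-0.008 -0.227  0.974] tilt 13.15 N 944 size [0.153  0.1291] yaw 88.35 centre [ 0.5705 -0.0437  0.0649] lip [ 0.5684 -0.1174  0.0446] [ 0.5684 -0.1179  0.0445] grip [ 0.5707 -0.0379  0.0796]
```

View pics/cscene12.png

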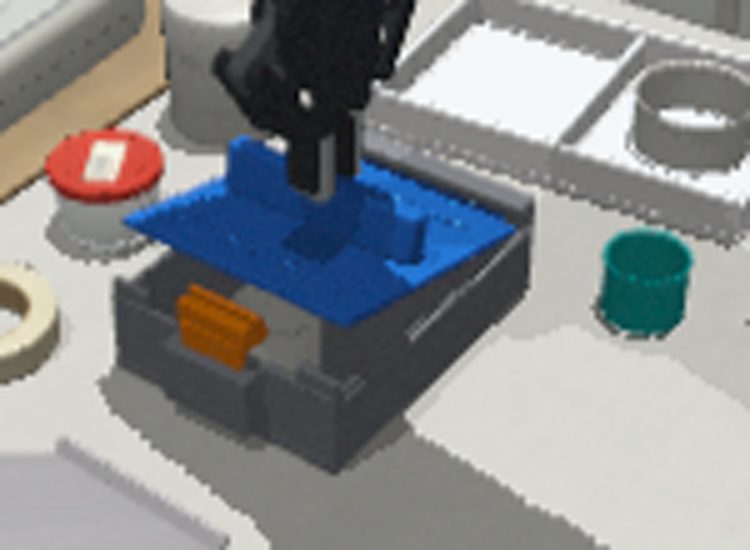

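Request:
send_rows(targets=[[0,0.0007,-0.0015,0,255],[0,0.0007,-0.0015,0,255],[0,0.0006,-0.0015,0,255],[0,0.0006,-0.0015,0,255],[0,0,0,0,255]])

```text
clock: 19.05
tcp_pos: [0.5709, -0.0401, 0.0803]
orientation: [-0.0, 0.716, 0.698, 0.0]
wrist_force: [0.6, -0.0, 0.7]
finger_gap: 0.0132
```

```bash
python3 chk.py
```

```text
19.05 [ 0.5709 -0.0401  0.0803] 0.013238511578727097 [ 0.6  -0.02  0.67]
n [-0.006 -0.132  0.991] tilt 7.59 N 31844 size [0.147  0.1295] yaw 88.45 centre [ 0.571  -0.044   0.0584] lip [ 0.569  -0.1164  0.0457] [ 0.569  -0.1199  0.0452] grip [ 0.5712 -0.0368  0.0724]
```

Request:
send_rows(targets=[[0,0.0005,-0.0015,0,255],[0,0.0005,-0.0015,0,255],[0,0.0005,-0.0015,0,255],[0,0.0005,-0.0015,0,255],[0,0,0,0,255]], newtons=40)

```text
clock: 19.6
tcp_pos: [0.5715, -0.0388, 0.0759]
orientation: [0.001, 0.716, 0.698, 0.0]
wrist_force: [-2.4, 0.5, 9.1]
finger_gap: 0.0122
```

```bash
python3 chk.py
```

```text
19.6 [ 0.5715 -0.0388  0.0759] 0.012207070310629562 [-2.43  0.46  9.08]
n [-0.004 -0.076  0.997] tilt 4.36 N 32506 size [0.147  0.1298] yaw 88.36 centre [ 0.5718 -0.0436  0.0544] lip [ 0.5697 -0.1166  0.0459] [ 0.5696 -0.1201  0.0456] grip [ 0.572  -0.0356  0.0681]
```

Request:
send_rows(targets=[[0,0.0003,-0.0015,0,255],[0,0.0003,-0.0015,0,255],[0,0.0003,-0.0015,0,255],[0,0,-0.001,0,255],[0,0,0,0,255]])

```text
clock: 20.15
tcp_pos: [0.5718, -0.0376, 0.0698]
orientation: [0.001, 0.716, 0.698, 0.001]
wrist_force: [-0.4, 0.8, 6.6]
finger_gap: 0.012
```

```bash
python3 chk.py
```

```text
20.15 [ 0.5718 -0.0376  0.0698] 0.011997192687195657 [-0.43  0.85  6.57]
n [-0.003 -0.     1.   ] tilt 0.15 N 33055 size [0.1459 0.1294] yaw 88.35 centre [ 0.5718 -0.0438  0.0495] lip [ 0.5698 -0.1167  0.0464] [ 0.5696 -0.1208  0.0464] grip [ 0.5721 -0.0348  0.0625]
```

```bash
python3 - <<'E'
from h import *
c=cam('scene');W=cloud(c)
cv2.imwrite('pics/cscene13.png',cv2.resize(c['img'][170:280,250:400,::-1],None,fx=5,fy=5,interpolation=2))
c2=cam('wrist','w13')
E
```

```text
(no output)
```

View pics/cscene13.png

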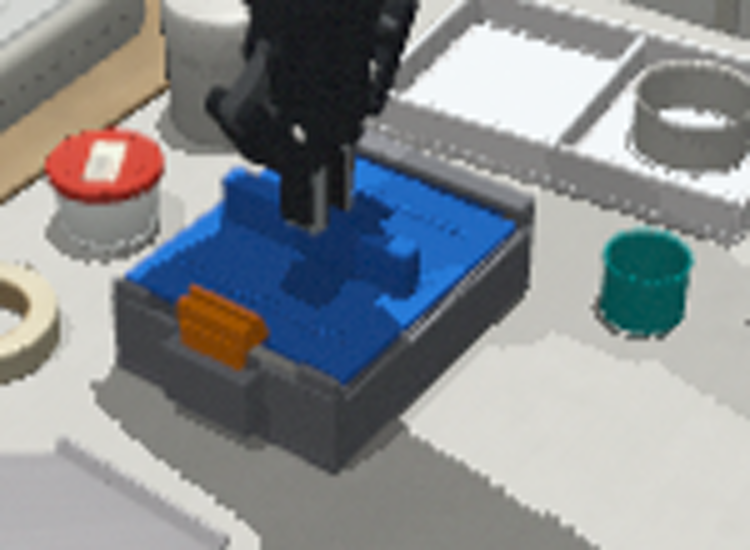

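View pics/w13.png

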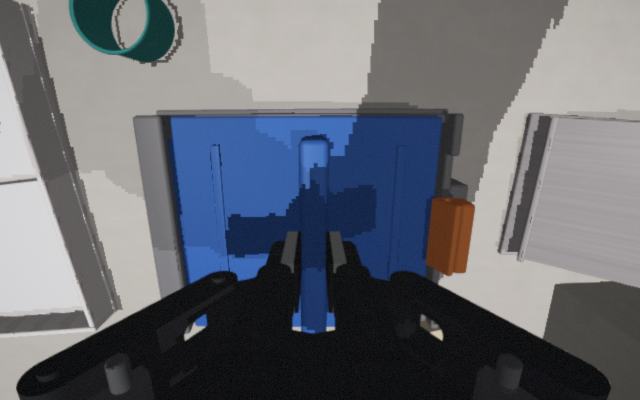

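Lid is flat, and the catch (430-470, 235) overhangs its free edge. A little more press, then release straight up.

Request:
send_rows(targets=[[0,0,-0.001,0,255],[0,0,0,0,255],[0,0,0,0,150],[0,0,0,0,150],[0,0,0,0,150],[0,0,0.01,0,150],[0,0,0.03,0,150],[0,0,0.05,0,150],[0,0,0.05,0,150],[0,0,0.02,0,150],[0,0,0,0,150],[0,0,0,0,150]])

```text
clock: 21.5
tcp_pos: [0.571, -0.0374, 0.2283]
orientation: [0.0, 0.716, 0.698, 0.0]
wrist_force: [-0.4, 0.4, -0.2]
finger_gap: 0.0353
```

```bash
python3 - <<'E'
from h import *
c,W,s=wrist('w14'); print(s['clock'],np.round(s['tcp_pos'],4),s['finger_gap'],s['wrist_force'])
p=np.array([.571,-.036,.075]);lid2(W,c['img'],c['z_map']>0,p)
o=lambda c:(c['img'][...,0].astype(int)>c['img'][...,2]+90)&(c['z_map']>0)
k=o(c);P=W[k];P=P[(abs(P[:,0]-.57)<.04)&(abs(P[:,1]-.035)<.03)&(P[:,2]>.04)];print('catch',np.percentile(P,[1,50,99],axis=0).round(4))
d=np.load('w3.npz');W0=d['W'];k=(d['img'][...,0].astype(int)>d['img'][...,2]+90);P=W0[k];P=P[(abs(P[:,0]-.57)<.04)&(abs(P[:,1]-.035)<.03)&(P[:,2]>.04)];print('catch before',np.percentile(P,[1,50,99],axis=0).round(4))
c=cam('scene');lid2(cloud(c),c['img'],c['z_map']>0,p)
cv2.imwrite('pics/cscene14.png',cv2.resize(c['img'][170:280,250:400,::-1],None,fx=5,fy=5,interpolation=2))
c=cam('top','top14')
E
```

```text
21.5 [ 0.571  -0.0374  0.2283] 0.03526588706437093 [-0.37240903  0.41158217 -0.23123697]
n [-0.002 -0.     1.   ] tilt 0.1 N 13179 size [0.1448 0.1293] yaw 88.51 centre [ 0.5718 -0.0433  0.0494] lip [ 0.57   -0.1156  0.0464] [ 0.5698 -0.1203  0.0464] grip [ 0.5721 -0.0343  0.0624]Traceback (most recent call last):
  File "<stdin>", line 5, in <module>
    return _quantile_unchecked(
        a, q, axis, out, overwrite_input, method, keepdims, weights)
    return _ureduce(a,
                    func=_quantile_ureduce_func,
    ...<5 lines>...
                    overwrite_input=overwrite_input,
                    method=method)
    r = func(a, **kwargs)
    result = _quantile(arr,
                       quantiles=q,
    ...<2 lines>...
                       out=out,
                       weights=wgt)
    slices_having_nans = np.isnan(arr[-1, ...])
                                  ~~~^^^^^^^^^
IndexError: index -1 is out of bounds for axis 0 with size 0
```

View pics/w14.png

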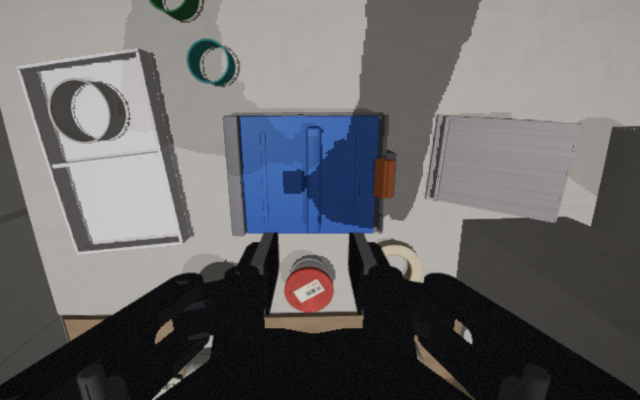

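```bash
python3 - <<'E'
from h import *
p=np.array([.571,-.036,.075])
def ca(W,im,m):
    im=im.astype(int);P=W[(im[...,0]>1.6*im[...,2]+15)&m];P=P[(abs(P[:,0]-.57)<.04)&(abs(P[:,1]-.035)<.03)&(P[:,2]>.04)]
    q=P[P[:,2]>.060]; print('catch',len(P),len(q),np.percentile(P,[1,50,99],axis=0).round(4).tolist(), 'top part',q[:,1].mean() if len(q) else None, np.percentile(q[:,1],[2,98]) if len(q) else None)
c,W,s=wrist();ca(W,c['img'],c['z_map']>0)
d=np.load('w3.npz');ca(d['W'],d['img'],d['z']>0)
d=np.load('top0.npz');ca(d['W'],d['img'],d['z']>0)
c=cam('top','top14');ca(cloud(c),c['img'],c['z_map']>0)
c=cam('scene');lid2(cloud(c),c['img'],c['z_map']>0,p)
cv2.imwrite('pics/cscene14.png',cv2.resize(c['img'][170:280,250:400,::-1],None,fx=5,fy=5,interpolation=2))
E
```

```text
catch 736 560 [[0.5528, 0.0273, 0.0422], [0.5712, 0.0341, 0.0646], [0.5914, 0.0503, 0.0685]] top part 0.03647739576014063 [0.02972545 0.04406531]
catch 1102 850 [[0.5535, 0.0271, 0.046], [0.5725, 0.0378, 0.0647], [0.5918, 0.0463, 0.0684]] top part 0.037896715233235685 [0.02990689 0.04501988]
catch 136 99 [[0.5517, 0.0304, 0.0409], [0.571, 0.0382, 0.0633], [0.5905, 0.0492, 0.0711]] top part 0.03810632940954829 [0.03218388 0.04421127]Traceback (most recent call last):
  File "<stdin>", line 9, in <module>
  File "<stdin>", line 5, in ca
    return _quantile_unchecked(
        a, q, axis, out, overwrite_input, method, keepdims, weights)
    return _ureduce(a,
                    func=_quantile_ureduce_func,
    ...<5 lines>...
                    overwrite_input=overwrite_input,
                    method=method)
    r = func(a, **kwargs)
    result = _quantile(arr,
                       quantiles=q,
    ...<2 lines>...
                       out=out,
                       weights=wgt)
    slices_having_nans = np.isnan(arr[-1, ...])
                                  ~~~^^^^^^^^^
IndexError: index -1 is out of bounds for axis 0 with size 0
```

The catch nose is back at its rest position (y 0.0273 now, 0.0271 before). The lid is flat (0.1°) and square, and the arm is clear.

```bash
python3 -c "
from h import *
print(ticket.hand_in())"
```

```text
the job is handed in; nothing more can be done
None
```

The small mould is in the left compartment and the case is closed with the blue lid. I handed the job in at about 22 s; it reports no verdict.

**What I did:** I stood the small steel ring from the tray's far compartment in the case's left compartment and let it go. I then lifted the blue lid by its grip bar, which hung at 22° in the gripper. I slid its lip under the hood still tilted, swung it down past the catch, released it and moved the arm up clear.

**Last checks:**

| Check | Result |
|---|---|
| Lid tilt | 0.1° |
| Lid yaw against the case | 88.5° against about 88.7° |
| Lip in the case frame | about x −77 mm, z 46 mm, roughly 1 mm off sideways |
| Catch nose | within about 0.2 mm of where it was before closing |
| Small mould | stood upright near the middle of its compartment, seen before the lid went on |
| Wrist force | 9 N at most in the readings while closing |

**Checks that disagreed or failed:**
- The scene and wrist cameras differed by up to about 4 mm on the lip position while it was tilted. They were about 1 mm apart once the lip was seated.
- The last check script stopped with an error because the arm blocked the top camera's view of the catch. The final scene-camera check in that script therefore did not run, so the final lid and catch figures come from the wrist camera alone.

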